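Close the filter cleaning box and switch it on

TASK

Get the filter cleaning box running: fold its yellow inner flap fully down first, then the blue outer flap fully down over it. Only once both are shut, turn the black isolator handle from the red mark to the green mark so that it rests in that notch, never running on towards yellow, and let go. Leave the filter core in the box and everything else on the bench where it is.

Things in the scene. Friction and masses are not known exactly. Their poses are not given: they have to be found in the camera images.
- cleanbox: Fixed grey sheet-steel cleaning box, open at the top, 190 (its x) by 220 (its y) by 130 mm high, walls 6 mm; a white filter core stands in it. Origin: centre of the underside, on the bench. Its z is up; its two flaps are hinged along the top edges of its +y and -y walls.
- inner (a joint): Angle of the yellow inner flap (190 mm along the hinge, 110 mm long from the hinge, 5 mm thick, 0.2 kg), hinged on the box's +y wall: 0 = folded down flat over the opening, 1.57 = standing straight up, more = leaning outward; range 0 to 2.2. Stiff hinge (0.3 N m friction): it stays where it is left, and is closed by pushing its outward face over and down; it stops at 0.
- outer (a joint): Angle of the blue outer flap (190 mm along the hinge, 130 mm long from the hinge, 5 mm thick, 0.25 kg), hinged on the box's -y wall: same meaning, range and stiffness as the inner flap. Closed, it lies on top of the inner flap's edge, overlapping it by 20 mm.
- inner_hinge (a point): Middle of the yellow flap's hinge line, 130 mm above the bench, fixed on the box; axes as the box's. The hinge runs along the box's x. The closed flap's top face is 5 mm above this.
- outer_hinge (a point): Middle of the blue flap's hinge line, 136 mm above the bench, fixed on the box; axes as the box's. The hinge runs along the box's x. The closed flap's top face is 5 mm above this.
- inner_edge (a point): Middle of the yellow flap's free edge (110 mm from its hinge); moves with the flap.
- outer_edge (a point): Middle of the blue flap's free edge (130 mm from its hinge); moves with the flap.
- isolator: Fixed rotary isolator: grey housing 120 by 120 by 75 mm high with a white top plate that carries a red (off), a green (on) and a yellow (flush) mark, 60 degrees apart and clockwise in that order seen from above. Origin: centre of the underside; z up; the green mark lies toward its own -x.
- handle (a joint): Angle of the black isolator handle, growing clockwise seen from above: sprung detents at 0 = red/off, 1.047 = green/on, 2.094 = yellow/flush; stops 0.1 beyond the ends. It takes up to about 0.2 N m to turn it out of a detent and less towards the hump half-way to the next; let go, it snaps to the nearest detent.
- handle_axis (a point): Point on the handle's vertical turning axis at mid height of its grip bar, 98 mm above the bench; axes as the isolator's. The upright bar is 72 mm long, 14 mm wide (the width to pinch) and stands from 81 to 115 mm above the bench, centred on the axis; below it a hub 48 mm across.
- handle_pointer (a point): Top of the handle's pointing end (white stripe and white end face), 34 mm from the turning axis, 115 mm above the bench: the bar lies along the line from the axis to here.
- green_mark (a point): The green mark on the plate, 47.5 mm from the turning axis, 76 mm above the bench.
- core: Loose white ceramic filter core, 116 mm across, 90 mm high, standing in the cleaning box, its top about 34 mm below the rim. Origin: centre of its underside.
- spanner: Loose steel spanner 150 mm long lying on the bench between box and isolator. Origin near its middle.
- spraycan: Loose spray can 52 mm across, 150 mm high. Origin: centre of its underside.
- clampring: Loose steel clamp ring 68 mm across, 14 mm high. Origin: centre of its underside.
- filtercan: Loose open steel tube, 120 mm across, 100 mm high. Origin: centre of its underside.
- drift: Loose steel drift, foot 68 mm across with an upright bar, 130 mm high. Origin: centre of its underside.
- brush: Loose hand brush 200 mm long lying on the bench. Origin near its middle.
- jar: Loose amber glass jar 64 mm across, 80 mm high. Origin: centre of its underside.

How it is judged:
By the outcome, as a careful person would: the job done as asked, in the order asked, and still so for the second after the job is handed in, with the robot touching nothing.
It also fails if it takes over 72 s, if anything falls off the work surface, if the arm or the gripper's body presses on something with over 40 N, if the wrist force passes 120 N, or if a joint passes its speed limit or range.

ROBOT

A 6-joint arm with a two-finger parallel gripper is mounted at the origin on the work surface. World frame = base frame: x ahead of the robot, y to its left, z up, the work surface at z = 0. Lengths are in m, angles in rad, forces in N, time in s.
With the tool pointing down it reaches from about 0.35 to 0.975 m from the base axis. Payload 4.9 kg.
Tool frame: the origin (TCP) lies at the very end of the fingers, on their centre line; the grasp point (between the pads) lies 19 mm behind it; x points along the fingers, y is the direction in which the jaws open and shut, and the axes are right-handed (so a half turn about x gives the same grasp; the last joint's range is limited). The gripper opens to 85 mm and grips with 20 to 120 N. Pads are 22 mm wide; open, the fingers measure 114 mm over their backs; the gripper's body (76 mm by 85 mm) begins 54 mm behind the grasp point. The pads swing forward as they close: fully open they stand 13 mm farther back than shut.
Start: joints at [-1.334, 0.053, 1.613, -0, 1.476, -0.119], TCP at [0.218, -0.586, 0.231] pointing down, gripper open.
Joint ranges: [-3.01, 3.01], [-1.01, 2.22], [0.06, 2.58], [-1.02, 4.17], [0.09, 2.62], [-3.14, 3.14]. Speed limits (rad/s): [2.57, 2.57, 3.14, 3.14, 3.14, 3.14].

INTERFACE

Orientations are given as a rotation vector (axis times angle).
In Python, from station import ctrl, get_image, calibration, finish_job, search_frame, cut_out, mark_of gives the robot as it stands. The module is installed in compiled form; this text tells all that it offers.
- The arm moves only by the tool arm_command, never from a script. Its argument "plan" is a list that holds one entry, the list of rows, each a list of 7 numbers: the shift along the tool's x, y, z in m, then the turn, a rotation vector about the tool's x, y, z in degrees, then the finger opening in m, from 0 to 0.0854. A call has 1 to 20 rows; each row shifts and turns the pose as measured when the row begins, along the tool's axes as they then stand; what a row does not reach is not made up. A row lasts 1/12 s, in which the tool goes at most 41.7 mm and 7.16 degrees, less where a joint would pass 70% of its speed; a pose out of reach is approached as far as the arm can. A call with a gripper value outside its range is refused whole. The fingers move at their own pace and stop on an object; "squeeze" is the grip in N (left out, the last holds). Time passes only in rows, so rows that do not move let the fingers close. It gives the time, the measured TCP pose, the force and the opening at its end, in the units of the state.
- ctrl.get_obs(): the state, without advancing time (a new reading comes with each control period).
- get_image(name): name is "scene" or "top" or "wrist"; returns the picture (384x512x3 uint8, red, green, blue); there is no depth.
- calibration(name): a dict with "fx", "fy", "cx", "cy" (pixels), "k1" (the pictures are not rectified: a ray, as slopes to the right and down, at radius r is drawn at 1 + k1 r^2 times it, then the intrinsics apply), "cam_to_world" (4x4, takes a point from camera to world coordinates); the wrist camera has in their place "hand_eye" (4x4, takes a point from camera to tool coordinates, whose origin is the TCP and whose axes are the tool frame's). Camera axes: x right, y down, z forward; pixel columns grow to the right and rows downward; lengths in m; the calibration is good to about 2 mm. A picture is of the moment at which its call begins: read the wrist's pose just before it. calibration takes no time and is no camera call.
- finish_job(): hands the job in, once; it reports no verdict.
Trained networks look in the newest picture that a camera, given by its name, has taken for a name from the list of things; names that differ only in an ending like _2 or _b are one class to them, and where a whole thing is asked for, a point or a joint stands for the part that bears it (a point fixed in the world has none). Each returns a list of dicts, best first, with "conf" (0 to 1); they miss things now and then, are a little off and sometimes report something else, mostly with a low value. They report only what shows in the picture. A call takes as long as a camera call.
- search_frame(camera, thing): "at" ([x, y, z] in m, in the coordinates of the camera as it stood for that picture, good to about 4 mm: the middle of the surface that is visible of it).
- cut_out(camera, thing): "mask" (384x512 bool, what is visible of it).
- mark_of(camera, thing): "at" ([x, y, z] in m, in the coordinates of the camera as it stood for that picture, good to about 4 mm: a listed point, or the origin of a listed thing).
The state is a dict: "t": time; "q": joint angles; "dq": joint speeds; "effort": joint torques, N m; "tool_pos": TCP position; "tool_rot": TCP orientation; "contact_force": force on the tool from outside, world axes, zero at the start; "wrist_torque": the same for the moment, N m; "opening": finger opening in m.
Only numpy, scipy, OpenCV 4.12 (cv2) and the standard library are available. Lean on these libraries where they do the work, as an engineer would, in place of code of your own. Each camera call takes 0.05 s, during which the arm holds its last target. There are 200 camera calls.

## Working session

There is one attempt and no reset: what is moved stays moved. The work goes in short steps, Python scripts to look and compute and a tool call to move; the robot and the scene stay as the last step left them, time stands still between calls to the robot, and variables do not carry over. Pictures are saved under pics/ and viewed, about 8 in all and at most 12, crops included, and the job is handed in when it is done.

Besides the shell and the picture viewer there is one more tool, called after "Request:" in YAML: its name, and indented under it one key for each argument. arm_command: Moves the arm, as the interface text tells. Its arguments: {"type":"object","properties":{"plan":{"type":"array","items":{"type":"array","items":{"type":"array","items":{"type":"number"}}}},"squeeze":{"type":"number"}},"required":["plan"]}

```bash
mkdir -p pics
cat > h.py <<'E'
import numpy as np, cv2
from scipy.spatial.transform import Rotation as R
from station import ctrl,get_image,calibration,finish_job,search_frame,cut_out,mark_of
def T():
    o=ctrl.get_obs();M=np.eye(4);M[:3,:3]=R.from_rotvec(o["tool_rot"]).as_matrix();M[:3,3]=o["tool_pos"];return M
def c2w(cam):
    c=calibration(cam);return np.array(c["cam_to_world"]) if cam!="wrist" else T()@np.array(c["hand_eye"])
def snap(cam,fn=None):
    M=c2w(cam);im=get_image(cam)
    if fn: cv2.imwrite("pics/"+fn,im[:,:,::-1])
    return M,im
def marks(cam,M,names,f=mark_of):
    for n in names:
        for d in f(cam,n)[:2]: print(cam,n,round(d["conf"],2),np.round((M@np.r_[d["at"],1])[:3],4))
E
python3 - <<'E'
from h import *
for cam in ["scene","top"]:
    M,im=snap(cam,cam+"0.png")
    print(np.round(M,2).tolist())
    marks(cam,M,["cleanbox","inner_hinge","outer_hinge","inner_edge","outer_edge","isolator","handle_axis","handle_pointer","green_mark","spraycan","drift","filtercan","jar"])
cv2.imwrite("pics/both.png",cv2.resize(np.hstack([cv2.imread("pics/scene0.png"),cv2.imread("pics/top0.png")]),(800,300)))
print(ctrl.get_obs())
E
```

```text
[[0.84, 0.37, -0.4, 0.99], [0.55, -0.6, 0.59, -0.65], [-0.02, -0.71, -0.71, 0.86], [0.0, 0.0, 0.0, 1.0]]
scene cleanbox 0.79 [0.4898 0.1897 0.0029]
scene cleanbox 0.19 [ 0.4613 -0.2304  0.0792]
scene inner_hinge 0.9 [0.4748 0.2999 0.1328]
scene outer_hinge 0.77 [0.5061 0.0851 0.1358]
scene outer_hinge 0.69 [ 0.5085 -0.233   0.098 ]
scene inner_edge 0.85 [0.4669 0.3415 0.2342]
scene inner_edge 0.64 [ 0.7642 -0.099   0.0029]
scene outer_edge 0.92 [0.5076 0.048  0.267 ]
scene isolator 0.81 [ 0.5091 -0.23    0.0032]
scene isolator 0.51 [ 0.4638 -0.2309  0.0793]
scene handle_axis 0.78 [ 0.5091 -0.2341  0.0988]
scene handle_axis 0.33 [ 0.4935 -0.2611  0.1155]
scene handle_pointer 0.74 [0.4681 0.3404 0.2338]
scene handle_pointer 0.68 [ 0.4935 -0.261   0.1149]
scene green_mark 0.95 [ 0.4653 -0.2302  0.0778]
scene drift 0.8 [ 0.7345 -0.171  -0.0022]
scene filtercan 0.53 [0.4662 0.3383 0.2334]
scene jar 0.67 [ 0.7647 -0.0971  0.0008]
scene jar 0.23 [ 0.4939 -0.2638  0.1148]
[[-0.01, -0.98, 0.18, 0.38], [-1.0, 0.01, -0.01, -0.0], [0.01, -0.18, -0.98, 1.05], [0.0, 0.0, 0.0, 1.0]]
top cleanbox 0.
[... 724 characters left out ...]
7674 -0.0983 -0.002 ]
top jar 0.56 [ 0.4678 -0.2318  0.074 ]
{'t': 1.4, 'q': array([-1.33399194e+00,  5.27033051e-02,  1.61293179e+00, -1.21334576e-05,
        1.47602239e+00, -1.19009261e-01]), 'dq': array([-0.00115003, -0.00032295, -0.00075926, -0.00108821, -0.00031196,
       -0.00069598]), 'effort': array([-4.55492836e-04, -3.93673897e+01, -3.70452905e+01, -1.22786123e-04,
        5.97672861e-04,  1.09085860e-05]), 'tool_pos': array([ 0.21770328, -0.58581691,  0.23128251]), 'tool_rot': array([ 2.02769215,  0.36466507, -2.02772485]), 'contact_force': array([ 0.14897173,  0.26317579, -0.40131209]), 'wrist_torque': array([0.04591401, 0.01035324, 0.04136946]), 'opening': 0.08527300636668947}
```

View pics/scene0.png

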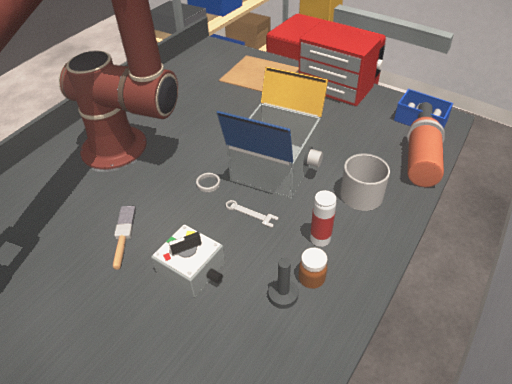

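View pics/top0.png

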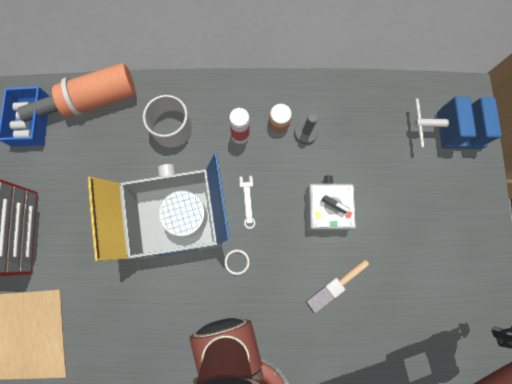

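```bash
cat >> h.py <<'E'
yw=np.radians(9.3);bx=np.array([np.cos(yw),np.sin(yw),0]);by=np.array([-np.sin(yw),np.cos(yw),0])
def go(*pts):
    """print tool-frame steps between world waypoints, tool orientation unchanged"""
    M=T();p=M[:3,3]
    for q in pts:
        d=M[:3,:3].T@(np.array(q)-p);print(np.round(q,3),"->",np.round(d,3),"rows>=",round(np.linalg.norm(d)/.0417,1));p=np.array(q)
E
python3 - <<'E'
from h import *
M=T();print(np.round(M,3))
c=np.array([.489,.195,0]); 
hi=np.array([.471,.303,.13]);
# push path for yellow: contact tip radius .085, offset outward normal
s=hi+by*.085;s[2]=.4
go([.45,-.40,.4],[.53,-.05,.4],s)
for n,h in (("in",hi),("out",np.array([.5065,.087,.136]))):print(n,h)
E
```

```text
[[-0.     0.348 -0.937  0.218]
 [ 0.    -0.937 -0.348 -0.586]
 [-1.    -0.     0.     0.231]
 [ 0.     0.     0.     1.   ]]
[ 0.45 -0.4   0.4 ] -> [-0.169 -0.093 -0.282] rows>= 8.2
[ 0.53 -0.05  0.4 ] -> [ 0.    -0.3   -0.197] rows>= 8.6
[0.457 0.387 0.4  ] -> [ 0.    -0.435 -0.084] rows>= 10.6
in [0.471 0.303 0.13 ]
out [0.5065 0.087  0.136 ]
```

Request:
arm_command:
  plan:
    - [[-0.0188, -0.0103, -0.0313, 0, 0, 0, 0], [-0.0188, -0.0103, -0.0313, 0, 0, 0, 0], [-0.0188, -0.0103, -0.0313, 0, 0, 0, 0], [-0.0188, -0.0103, -0.0313, 0, 0, 0, 0], [-0.0188, -0.0103, -0.0313, 0, 0, 0, 0], [-0.0188, -0.0103, -0.0313, 0, 0, 0, 0], [-0.0188, -0.0103, -0.0313, 0, 0, 0, 0], [-0.0188, -0.0103, -0.0313, 0, 0, 0, 0], [-0.0188, -0.0103, -0.0313, 0, 0, 0, 0], [0, -0.0333, -0.0219, 0, 0, 0, 0], [0, -0.0333, -0.0219, 0, 0, 0, 0], [0, -0.0333, -0.0219, 0, 0, 0, 0], [0, -0.0333, -0.0219, 0, 0, 0, 0], [0, -0.0333, -0.0219, 0, 0, 0, 0], [0, -0.0333, -0.0219, 0, 0, 0, 0], [0, -0.0333, -0.0219, 0, 0, 0, 0], [0, -0.0333, -0.0219, 0, 0, 0, 0], [0, -0.0333, -0.0219, 0, 0, 0, 0], [0, 0, 0, 5.5, 0, 0, 0], [0, 0, 0, 5.6, 0, 0, 0]]

```text
t: 3.07
tool_pos: [0.5448, -0.0264, 0.4104]
tool_rot: [2.153, 0.168, -2.135]
contact_force: [-0.5, -0.5, 0.2]
opening: 0.0001
```

Run:
```python
from h import *
M=T();print(np.round(M,3),ctrl.get_obs()["q"])
hi=np.array([.471,.303,.13]);
s=hi+by*.085;s[2]=.4
go(s,[s[0],s[1],.19])
Mw,im=snap("wrist")
marks("wrist",Mw,["cleanbox","inner_hinge","outer_hinge","inner_edge","outer_edge"])
```

```text
[[ 0.008  0.151 -0.988  0.545]
 [ 0.005 -0.988 -0.151 -0.026]
 [-1.    -0.004 -0.009  0.41 ]
 [ 0.     0.     0.     1.   ]] [-0.18812483 -0.18463168  1.5467855   0.00655614  1.77258913  1.23194999]
[0.457 0.387 0.4  ] -> [ 0.012 -0.422  0.024] rows>= 10.1
[0.457 0.387 0.19 ] -> [0.21  0.001 0.002] rows>= 5.0
wrist inner_hinge 0.58 [0.4696 0.3009 0.1287]
wrist outer_hinge 0.74 [0.506  0.0842 0.1375]
wrist outer_hinge 0.58 [ 0.7289  0.0152 -0.0026]
wrist outer_edge 0.86 [0.509  0.0498 0.265 ]
```

Request:
arm_command:
  plan:
    - [[0, -0.0384, 0.0022, 0, 0, 0, 0], [0, -0.0384, 0.0022, 0, 0, 0, 0], [0, -0.0384, 0.0022, 0, 0, 0, 0], [0, -0.0384, 0.0022, 0, 0, 0, 0], [0, -0.0384, 0.0022, 0, 0, 0, 0], [0, -0.0384, 0.0022, 0, 0, 0, 0], [0, -0.0384, 0.0022, 0, 0, 0, 0], [0, -0.0384, 0.0022, 0, 0, 0, 0], [0, -0.0384, 0.0022, 0, 0, 0, 0], [0, -0.0384, 0.0022, 0, 0, 0, 0], [0, -0.0384, 0.0022, 0, 0, 0, 0], [0, 0, 0, 0, 0, 0, 0], [0, 0, 0, 0, 0, 0, 0]]

```text
t: 4.45
tool_pos: [0.4585, 0.3916, 0.4087]
tool_rot: [2.157, 0.157, -2.14]
contact_force: [-0.0, -0.7, 1.1]
opening: 0.0003
```

Run:
```python
from h import *
M=T();print(np.round(M,3),ctrl.get_obs()["q"])
hi=np.array([.471,.303,.13]);
print("out along by",(M[:3,3]-hi)@by,"along bx",(M[:3,3]-hi)@bx)
Mw,im=snap("wrist")
marks("wrist",Mw,["inner_hinge","outer_hinge","inner_edge"])
```

```text
[[ 0.007  0.142 -0.99   0.459]
 [ 0.004 -0.99  -0.142  0.392]
 [-1.    -0.003 -0.008  0.409]
 [ 0.     0.     0.     1.   ]] [ 5.84026317e-01 -4.85764199e-02  1.42434057e+00 -1.11040275e-03
  1.75764089e+00  2.01164068e+00]
out along by 0.08948493221457872 along bx 0.0020136503954799687
wrist inner_hinge 0.83 [0.4704 0.3008 0.1273]
wrist inner_edge 0.84 [0.4664 0.3414 0.2342]
```

Request:
arm_command:
  plan:
    - [[0.0365, 0, 0, 0, 0, 0, 0], [0.0365, 0, 0, 0, 0, 0, 0], [0.0365, 0, 0, 0, 0, 0, 0], [0.0365, 0, 0, 0, 0, 0, 0], [0.0365, 0, 0, 0, 0, 0, 0], [0.03, 0, 0, 0, 0, 0, 0], [0, 0, 0, 0, 0, 0, 0], [0, 0.015, 0, 0, 0, 0, 0], [0, 0.015, 0, 0, 0, 0, 0], [0, 0.015, 0, 0, 0, 0, 0], [0, 0.015, 0, 0, 0, 0, 0], [0, 0, 0, 0, 0, 0, 0]]

```text
t: 5.65
tool_pos: [0.4798, 0.3206, 0.2068]
tool_rot: [2.201, 0.154, -2.139]
contact_force: [0.1, 0.5, -0.2]
opening: 0.0001
```

Run:
```python
from h import *
M=T();print(np.round(M,3))
hi=np.array([.471,.303,.13]);
print("u",(M[:3,3]-hi)@by,"along bx",(M[:3,3]-hi)@bx)
for c in ["top","scene"]:
    Mw,im=snap(c)
    marks(c,Mw,["inner_edge","outer_edge"])
```

```text
[[ 0.027  0.12  -0.992  0.48 ]
 [ 0.024 -0.993 -0.119  0.321]
 [-0.999 -0.02  -0.03   0.207]
 [ 0.     0.     0.     1.   ]]
u 0.015905382815878326 along bx 0.011472956122069795
top outer_edge 0.6 [0.5073 0.0493 0.2606]
top outer_edge 0.58 [ 0.7553  0.2157 -0.0041]
scene inner_edge 0.58 [0.4734 0.2966 0.2382]
scene outer_edge 0.81 [0.5104 0.0466 0.2633]
```

Request:
arm_command:
  plan:
    - [[0.003, 0.015, 0, 0, 0, 0, 0], [0.003, 0.015, 0, 0, 0, 0, 0], [0.003, 0.015, 0, 0, 0, 0, 0], [0.003, 0.015, 0, 0, 0, 0, 0], [0.011, 0.006, 0, 0, 0, 0, 0], [0.011, 0.006, 0, 0, 0, 0, 0], [0.011, 0.006, 0, 0, 0, 0, 0], [0.006, 0.003, 0, 0, 0, 0, 0], [0, 0, 0, 0, 0, 0, 0]]

```text
t: 6.7
tool_pos: [0.4925, 0.2511, 0.1546]
tool_rot: [2.206, 0.18, -2.131]
contact_force: [-0.6, -0.2, 3.0]
opening: 0.0003
```

Run:
```python
from h import *
M=T();print(np.round(M,3))
hi=np.array([.471,.303,.13]);
print("u",(M[:3,3]-hi)@by,"along bx",(M[:3,3]-hi)@bx)
G=np.array([-np.r_[0,0,1],-by,-bx]).T
print(np.degrees(R.from_matrix(M[:3,:3].T@G).as_rotvec()))
for c in ["top","scene"]:
    Mw,im=snap(c,c+"2.png")
    marks(c,Mw,["inner_edge","outer_edge"])
```

```text
[[ 0.032  0.132 -0.991  0.493]
 [ 0.036 -0.991 -0.131  0.251]
 [-0.999 -0.031 -0.037  0.155]
 [ 0.     0.     0.     1.   ]]
u -0.054674940803612876 along bx 0.012844039690033301
[-1.72999256 -2.12111636  1.76401213]
top inner_edge 0.76 [0.4865 0.1997 0.1663]
top outer_edge 0.88 [0.5045 0.0475 0.2603]
scene inner_edge 0.73 [0.4897 0.1969 0.1651]
scene outer_edge 0.71 [0.5082 0.0469 0.2618]
scene outer_edge 0.3 [ 0.7339 -0.1749 -0.007 ]
```

View pics/scene2.png

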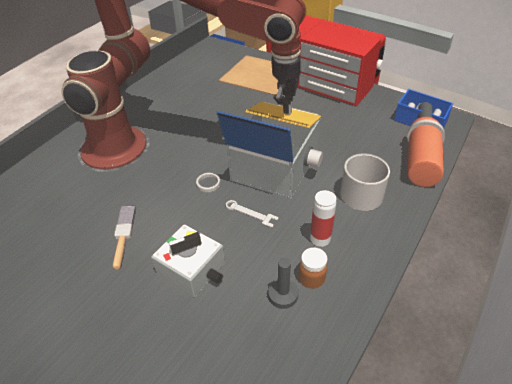

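Request:
arm_command:
  plan:
    - [[0.006, 0.003, 0, -0.9, -1, 0.9, 0], [0.006, 0.003, 0, -0.8, -1, 0.9, 0], [0.005, 0.003, 0, 0, 0, 0, 0], [0.004, 0.003, 0, 0, 0, 0, 0], [0.003, 0, 0, 0, 0, 0, 0], [0, 0, 0, 0, 0, 0, 0]]

```text
t: 7.5
tool_pos: [0.4962, 0.2423, 0.1354]
tool_rot: [2.137, 0.181, -2.132]
contact_force: [0.7, -0.6, 0.2]
opening: 0.0002
```

```bash
cat >> h.py <<'E'
hi=np.array([.471,.303,.13]);ho=np.array([.5065,.087,.136])
def rep(h=hi):
    M=T();o=ctrl.get_obs();print("z",M[2,3].round(4),"u",(M[:3,3]-h)@by,"bx",(M[:3,3]-h)@bx,"F",np.round(o["contact_force"],1))
    G=np.array([-np.r_[0,0,1],-by,-bx]).T
    print("rotfix",np.degrees(R.from_matrix(M[:3,:3].T@G).as_rotvec()).round(1))
E
python3 - <<'E'
from h import *
rep()
for c in ["top","scene"]:
    Mw,im=snap(c)
    marks(c,Mw,["inner_edge"])
E
```

```text
z 0.1354 u -0.06402279927835754 bx 0.015078188785310047 F [ 0.7 -0.6  0.2]
rotfix [ 0.3 -0.2  0.1]
top inner_edge 0.9 [0.4868 0.1936 0.1323]
top inner_edge 0.72 [ 0.7654 -0.0951  0.0017]
scene inner_edge 0.95 [0.4881 0.1915 0.1346]
```

Request:
arm_command:
  plan:
    - [[0.003, 0, 0, 0, 0, 0, 0], [0.002, 0, 0, 0, 0, 0, 0]]

```text
t: 7.87
tool_pos: [0.4964, 0.2422, 0.1349]
tool_rot: [2.136, 0.18, -2.133]
contact_force: [-6.1, -1.1, 10.9]
opening: 0.0004
```

Request:
arm_command:
  plan:
    - [[-0.037, 0, 0, 0, 0, 0, 0], [-0.037, 0, 0, 0, 0, 0, 0], [-0.037, 0, 0, 0, 0, 0, 0], [-0.037, 0, 0, 0, 0, 0, 0], [-0.037, 0, 0, 0, 0, 0, 0], [-0.037, 0, 0, 0, 0, 0, 0], [0, 0.036, 0.002, 0, 0, 0, 0], [0, 0.036, 0.002, 0, 0, 0, 0], [0, 0.036, 0.002, 0, 0, 0, 0], [0, 0.036, 0.002, 0, 0, 0, 0], [0, 0.036, 0.002, 0, 0, 0, 0], [0, 0.036, 0.002, 0, 0, 0, 0], [0, 0.036, 0.002, 0, 0, 0, 0], [0, 0, 0, 0, 0, 0, 0]]

```text
t: 9.03
tool_pos: [0.5216, -0.0208, 0.3517]
tool_rot: [2.107, 0.178, -2.148]
contact_force: [-0.5, -0.2, 0.1]
opening: 0.0004
```

Run:
```python
from h import *
rep(ho)
for c in ["top","scene"]:
    Mw,im=snap(c)
    marks(c,Mw,["inner_edge","outer_edge"])
```

```text
z 0.3517 u -0.1087836121571359 bx -0.0025467067642037707 F [-0.5 -0.2  0.1]
rotfix [ 0.6  1.1 -0.3]
top inner_edge 0.74 [0.4878 0.193  0.1344]
top inner_edge 0.39 [ 0.4659 -0.234   0.0734]
top outer_edge 0.52 [0.5083 0.0478 0.2613]
scene inner_edge 0.73 [0.4881 0.1916 0.1329]
scene outer_edge 0.75 [0.5074 0.0459 0.264 ]
```

Request:
arm_command:
  plan:
    - [[0.036, 0, 0, 0.5, 1, -0.3, 0], [0.036, 0, 0, 0, 0, 0, 0], [0.036, 0, 0, 0, 0, 0, 0], [0.03, 0, 0, 0, 0, 0, 0], [0.008, 0, 0, 0, 0, 0, 0], [0, -0.017, 0, 0, 0, 0, 0], [0, -0.017, 0, 0, 0, 0, 0], [0, -0.017, 0, 0, 0, 0, 0], [0, -0.017, 0, 0, 0, 0, 0], [0, -0.017, 0, 0, 0, 0, 0], [0, -0.017, 0, 0, 0, 0, 0], [0, 0, 0, 0, 0, 0, 0]]

```text
t: 10.33
tool_pos: [0.5077, 0.0997, 0.2159]
tool_rot: [2.142, 0.195, -2.092]
contact_force: [0.7, 0.8, 0.6]
opening: 0.0001
```

Run:
```python
from h import *
rep(ho)
for c in ["top","scene"]:
    Mw,im=snap(c)
    marks(c,Mw,["inner_edge","outer_edge"])
```

```text
z 0.2159 u 0.012373700047825053 bx 0.0031929206605707337 F [0.7 0.8 0.6]
rotfix [ 1.7 -1.3 -0.6]
top inner_edge 0.61 [0.4869 0.1927 0.1345]
top inner_edge 0.31 [ 5.322e-01 -2.700e-03 -3.000e-04]
top outer_edge 0.67 [0.4947 0.1297 0.2557]
scene inner_edge 0.69 [ 0.7642 -0.0972  0.0047]
scene outer_edge 0.91 [0.4986 0.126  0.2605]
scene outer_edge 0.53 [0.5052 0.0839 0.1347]
```

Request:
arm_command:
  plan:
    - [[0.003, -0.0143, 0, 0.8, -0.6, -0.3, 0], [0.003, -0.0143, 0, 0.8, -0.6, -0.3, 0], [0.003, -0.0143, 0, 0, 0, 0, 0], [0.011, -0.005, 0, 0, 0, 0, 0], [0.011, -0.005, 0, 0, 0, 0, 0], [0.011, -0.005, 0, 0, 0, 0, 0], [0.011, -0.005, 0, 0, 0, 0, 0], [0.011, -0.005, 0, 0, 0, 0, 0], [0.005, -0.003, 0, 0, 0, 0, 0], [0, 0, 0, 0, 0, 0, 0]]

```text
t: 11.47
tool_pos: [0.4997, 0.1604, 0.1409]
tool_rot: [2.144, 0.149, -2.137]
contact_force: [-2.4, -0.8, 15.3]
opening: -0.0003
```

Run:
```python
from h import *
rep(ho)
for c in ["top","scene"]:
    Mw,im=snap(c)
    marks(c,Mw,["inner_edge","outer_edge"])
```

```text
z 0.1409 u 0.07350767613210779 bx 0.005108027973747464 F [-2.4 -0.8 15.3]
rotfix [-0.8 -0.2 -0.5]
top inner_edge 0.63 [0.4879 0.1931 0.1348]
top outer_edge 0.95 [0.4821 0.2141 0.1384]
top outer_edge 0.65 [ 0.77  -0.094 -0.   ]
scene inner_edge 0.45 [ 0.4928 -0.2614  0.1154]
scene inner_edge 0.38 [0.5038 0.0863 0.1349]
scene outer_edge 0.97 [0.4827 0.2092 0.139 ]
scene outer_edge 0.73 [0.7554 0.2157 0.0026]
```

Request:
arm_command:
  plan:
    - [[-0.037, 0, 0, 0, 0, 0, 0], [-0.037, 0, 0, 0, 0, 0, 0], [-0.037, 0, 0, 0, 0, 0, 0], [-0.037, 0, 0, 0, 0, 0, 0.085], [0, 0.0375, 0.005, 0, 0, 0, 0.085], [0, 0.0375, 0.005, 0, 0, 0, 0.085], [0, 0.0375, 0.005, 0, 0, 0, 0.085], [0, 0.0375, 0.005, 0, 0, 0, 0.085], [0, 0.0375, 0.005, 0, 0, 0, 0.085], [0, 0.0375, 0.005, 0, 0, 0, 0.085], [0, 0.0375, 0.005, 0, 0, 0, 0.085], [0, 0.0375, 0.005, 0, 0, 0, 0.085], [0, 0.0375, 0.005, 0, 0, 0, 0.085], [0, 0.0375, 0.005, 0, 0, 0, 0.085], [0, 0, 0, -7, 0, 0, 0.085], [0, 0, 0, -7, 0, 0, 0.085], [0, 0, 0, -7, 0, 0, 0.085], [0, 0, 0, -7, 0, 0, 0.085], [0, 0, 0, -7, 0, 0, 0.085], [0, 0, 0, -7, 0, 0, 0.085]]

```text
t: 13.43
tool_pos: [0.4961, -0.2342, 0.2799]
tool_rot: [1.662, 0.83, -1.701]
contact_force: [0.5, 0.6, 0.2]
opening: 0.085
```

Run:
```python
from h import *
rep(ho);print(np.round(T(),3),ctrl.get_obs()["q"])
n=["handle_axis","handle_pointer","green_mark","isolator","inner_edge","outer_edge"]
for c in ["wrist","top","scene"]:
    Mw,im=snap(c,c+"3.png")
    marks(c,Mw,n)
```

```text
z 0.2799 u -0.31533909309444624 bx -0.06216608508945941 F [0.5 0.6 0.2]
rotfix [42.7  1.1  0.7]
[[-0.023  0.788 -0.616  0.496]
 [ 0.    -0.616 -0.788 -0.234]
 [-1.    -0.018  0.014  0.28 ]
 [ 0.     0.     0.     1.   ]] [-0.57048532 -0.14035545  1.71960463 -0.01225794  1.5815663   0.09274452]
wrist handle_axis 0.87 [ 0.5108 -0.231   0.0981]
wrist handle_pointer 0.97 [ 0.4894 -0.2626  0.1123]
wrist isolator 0.71 [ 0.51   -0.2356 -0.0054]
top handle_axis 0.89 [ 0.511  -0.2302  0.0977]
top handle_axis 0.44 [0.508  0.0879 0.134 ]
top handle_pointer 0.8 [ 0.4891 -0.2611  0.1132]
top green_mark 0.7 [ 0.4652 -0.2308  0.0753]
top isolator 0.65 [ 0.5108 -0.2297  0.001 ]
top inner_edge 0.72 [0.4874 0.1906 0.1331]
top outer_edge 0.72 [0.4849 0.2113 0.1355]
scene handle_axis 0.74 [ 0.5103 -0.2315  0.0979]
scene handle_pointer 0.84 [ 0.493  -0.2638  0.1126]
scene isolator 0.71 [ 0.5111 -0.231   0.001 ]
scene inner_edge 0.72 [0.4907 0.1897 0.1351]
scene outer_edge 0.96 [0.4848 0.2095 0.1388]
scene outer_edge 0.61 [0.3691 0.0253 0.0019]
```

View pics/wrist3.png

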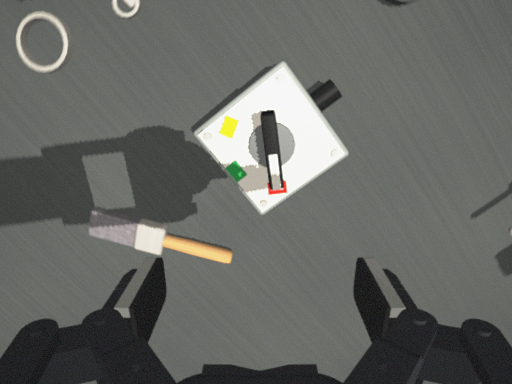

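View pics/scene3.png

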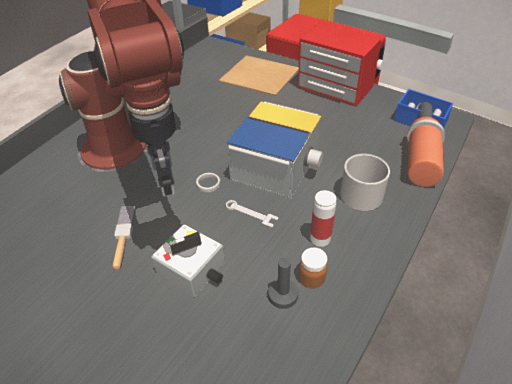

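```bash
cat >> h.py <<'E'
def fix(pos,ydeg):
    M=T();a=np.radians(ydeg);y=np.array([np.cos(a),np.sin(a),0]);x=np.array([0,0,-1.]);G=np.array([x,y,np.cross(x,y)]).T
    print("shift now",np.round(M[:3,:3].T@(np.array(pos)-M[:3,3]),4),"turn",np.degrees(R.from_matrix(M[:3,:3].T@G).as_rotvec()).round(2),"err world",np.round(np.array(pos)-M[:3,3],4))
E
python3 -c "
from h import *
fix([.5107,-.231,.17],-31.5)"
```

```text
shift now [ 0.1108  0.0108 -0.0129] turn [-6.83  0.75  0.96] err world [ 0.0141  0.0033 -0.1111]
```

Request:
arm_command:
  plan:
    - [[0, 0, 0, -3.4, 0.4, 0.5, 0.085], [0, 0, 0, -3.4, 0.4, 0.5, 0.085], [0.035, 0.0036, -0.0043, 0, 0, 0, 0.085], [0.035, 0.0036, -0.0043, 0, 0, 0, 0.085], [0.035, 0.0036, -0.0043, 0, 0, 0, 0.085], [0, 0, 0, 0, 0, 0, 0.085]]

```text
t: 14.98
tool_pos: [0.5158, -0.2306, 0.1781]
tool_rot: [1.602, 0.889, -1.589]
contact_force: [-0.8, 0.6, -2.6]
opening: 0.0853
```

Run:
```python
from h import *
fix([.5107,-.231,.087],-31.5)
Mw,im=snap("wrist","w4.png"); marks("wrist",Mw,["handle_axis","handle_pointer","green_mark"])
```

```text
shift now [ 0.091  -0.0052  0.0031] turn [ 0.27 -0.06 -0.71] err world [-0.0051 -0.0004 -0.0911]
wrist handle_axis 0.58 [ 0.5089 -0.2312  0.0979]
wrist handle_pointer 0.86 [ 0.4872 -0.2604  0.1166]
wrist green_mark 0.84 [ 0.4629 -0.2308  0.0729]
```

View pics/w4.png

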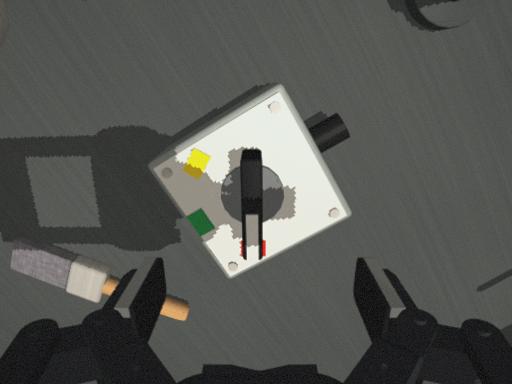

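Request:
arm_command:
  plan:
    - [[0.02, -0.003, 0.0015, 0, 0, -0.7, 0.085], [0.03, -0.003, 0.0015, 0, 0, 0, 0.085], [0.025, 0, 0, 0, 0, 0, 0.085], [0.012, 0, 0, 0, 0, 0, 0.085], [0, 0, 0, 0, 0, 0, 0.085]]

```text
t: 15.6
tool_pos: [0.5215, -0.2398, 0.1117]
tool_rot: [1.607, 0.863, -1.572]
contact_force: [-1.1, 0.3, -0.2]
opening: 0.0851
```

```bash
python3 -c "
from h import *
fix([.5105,-.231,.088],-31.5);print(ctrl.get_obs()['contact_force'])"
```

```text
shift now [ 0.0231 -0.0149 -0.0018] turn [ 0.2   0.   -2.25] err world [-0.011   0.0088 -0.0237]
[-1.06141584  0.28314932 -0.20297305]
```

Request:
arm_command:
  plan:
    - [[0, -0.007, -0.001, 0, 0, -1.1, 0.085], [0, -0.007, -0.001, 0, 0, -1.1, 0.085], [0, 0, 0, 0, 0, 0, 0.085], [0.01, 0, 0, 0, 0, 0, 0.085], [0.01, 0, 0, 0, 0, 0, 0.085], [0, 0, 0, 0, 0, 0, 0.085]]

```text
t: 16.1
tool_pos: [0.5131, -0.2323, 0.0971]
tool_rot: [1.601, 0.892, -1.594]
contact_force: [-0.3, 0.5, -0.7]
opening: 0.0848
```

```bash
python3 -c "
from h import *
fix([.5105,-.231,.088],-31.5);print(ctrl.get_obs()['contact_force'])"
```

```text
shift now [ 0.009  -0.0029  0.0002] turn [ 0.19  0.02 -0.45] err world [-0.0026  0.0013 -0.0091]
[-0.26678723  0.4821211  -0.65711746]
```

Request:
arm_command:
  plan:
    - [[0.005, -0.002, 0, 0, 0, -0.4, 0.085], [0.005, -0.001, 0, 0, 0, 0, 0.085], [0, 0, 0, 0, 0, 0, 0.03], [0, 0, 0, 0, 0, 0, 0.005], [0, 0, 0, 0, 0, 0, 0.005], [0, 0, 0, 0, 0, 0, 0.005], [0, 0, 0, 0, 0, 0, 0.005], [0, 0, 0, 0, 0, 0, 0.005]]
  squeeze: 40

```text
t: 16.77
tool_pos: [0.5105, -0.2307, 0.0854]
tool_rot: [1.599, 0.899, -1.599]
contact_force: [1.0, -0.9, -5.5]
opening: 0.0132
```

Run:
```python
from h import *
fix([.5105,-.231,.088],-31.5);print(ctrl.get_obs())
Mw,im=snap("wrist"); marks("wrist",Mw,["handle_axis","handle_pointer"])
```

```text
shift now [-0.0026  0.0002  0.0003] turn [ 0.2   0.02 -0.01] err world [ 0.     -0.0003  0.0026]
{'t': 16.7667, 'q': array([-5.57059082e-01,  3.55903059e-02,  1.88552507e+00, -4.04177271e-04,
        1.22029145e+00, -1.06953429e-02]), 'dq': array([ 5.04328081e-05, -9.34867451e-03,  2.01581638e-04,  3.09077646e-03,
       -2.46999433e-03, -3.53201841e-03]), 'effort': array([ 3.79763469e-01, -3.52073443e+01, -3.03416920e+01,  4.82574236e-03,
        1.02423716e+00,  9.42146522e-02]), 'tool_pos': array([ 0.51046569, -0.23065762,  0.08542635]), 'tool_rot': array([ 1.59877554,  0.89890156, -1.59922229]), 'contact_force': array([ 0.96858895, -0.93177813, -5.48875429]), 'wrist_torque': array([0.33549245, 0.36734701, 0.09377037]), 'opening': 0.013169747406820968}
wrist handle_axis 0.96 [ 0.5102 -0.2343  0.0992]
wrist handle_axis 0.28 [ 0.5117 -0.2341 -0.0044]
wrist handle_pointer 0.78 [ 0.4893 -0.2614  0.1128]
```

Request:
arm_command:
  plan:
    - [[0, 0, 0, 5, 0, 0, 0.005], [0, 0, 0, 5, 0, 0, 0.005], [0, 0, 0, 5, 0, 0, 0.005], [0, 0, 0, 5, 0, 0, 0.005], [0, 0, 0, 5, 0, 0, 0.005], [0, 0, 0, 5, 0, 0, 0.005], [0, 0, 0, 5, 0, 0, 0.005], [0, 0, 0, 5, 0, 0, 0.005], [0, 0, 0, 0, 0, 0, 0.005]]

```text
t: 17.67
tool_pos: [0.5099, -0.23, 0.0854]
tool_rot: [2.063, 0.306, -2.066]
contact_force: [0.8, 0.0, 0.4]
opening: 0.0136
```

Run:
```python
from h import *
fix([.5105,-.2307,.0855],-91.5);o=ctrl.get_obs();print(o["contact_force"],o["wrist_torque"],o["opening"])
for c in ["wrist","top","scene"]:
    Mw,im=snap(c); marks(c,Mw,["handle_axis","handle_pointer","green_mark"])
```

```text
shift now [-0.0002  0.0009 -0.0004] turn [18.31  0.09  0.08] err world [ 0.0006 -0.0007  0.0001]
[0.83455425 0.04995032 0.38744067] [-0.09638926 -0.06353943 -0.03030441] 0.013575390594873905
wrist handle_axis 0.65 [ 0.5119 -0.2341  0.0993]
wrist handle_pointer 0.69 [ 0.4721 -0.2423  0.1123]
top handle_axis 0.98 [ 0.5131 -0.2289  0.0963]
top handle_axis 0.28 [0.7249 0.0162 0.0027]
top handle_pointer 0.74 [ 4.884e-01  1.941e-01 -2.000e-04]
top handle_pointer 0.42 [0.4676 0.3029 0.1311]
scene handle_axis 0.67 [ 0.5082 -0.2329  0.099 ]
scene handle_pointer 0.16 [0.5055 0.0856 0.136 ]
scene green_mark 0.6 [ 0.4603 -0.2337  0.0789]
```

Request:
arm_command:
  plan:
    - [[0, 0, 0, 5, 0, 0, 0.005], [0, 0, 0, 5, 0, 0, 0.005], [0, 0, 0, 5, 0, 0, 0.005], [0, 0, 0, 1.5, 0, 0, 0.005], [0, 0, 0, 0, 0, 0, 0.005]]

```text
t: 18.68
tool_pos: [0.5099, -0.2296, 0.0854]
tool_rot: [-2.215, 0.005, 2.22]
contact_force: [0.7, -0.2, 0.3]
opening: 0.0132
```

Run:
```python
from h import *
fix([.5105,-.2307,.0855],-91.5);o=ctrl.get_obs();print(o["contact_force"],o["wrist_torque"],o["opening"])
for c in ["wrist"]:
    Mw,im=snap(c); marks(c,Mw,["handle_axis","handle_pointer","green_mark"])
```

```text
shift now [-0.0001  0.0011 -0.0006] turn [1.16 0.11 0.1 ] err world [ 0.0006 -0.0011  0.0001]
[ 0.71131003 -0.24180632  0.27865073] [-0.09033371 -0.05091122 -0.09175073] 0.013164482614862508
wrist handle_axis 0.86 [ 0.5071 -0.234   0.0986]
wrist handle_pointer 0.89 [ 0.4732 -0.2324  0.1158]
wrist handle_pointer 0.55 [ 0.51   -0.2322 -0.004 ]
```

Near green (within ~2°). Release, rise, check.

Request:
arm_command:
  plan:
    - [[0, 0, 0, 0, 0, 0, 0.04], [0, 0, 0, 0, 0, 0, 0.06], [0, 0, 0, 0, 0, 0, 0.06], [0, 0, 0, 0, 0, 0, 0.06], [0, 0, 0, 0, 0, 0, 0.06], [-0.01, 0, 0, 0, 0, 0, 0.06], [-0.02, 0, 0, 0, 0, 0, 0.06], [-0.03, 0, 0, 0, 0, 0, 0.06], [-0.03, 0, 0, 0, 0, 0, 0.06], [-0.03, 0, 0, 0, 0, 0, 0.06], [-0.03, 0, 0, 0, 0, 0, 0.06], [0, 0, 0, 0, 0, 0, 0.06]]

```text
t: 19.88
tool_pos: [0.5083, -0.2287, 0.2432]
tool_rot: [-2.209, -0.004, 2.227]
contact_force: [0.9, -0.9, 0.4]
opening: 0.0601
```

Run:
```python
from h import *
n=["handle_axis","handle_pointer","green_mark","inner_edge","outer_edge","core","spanner","clampring"]
ims=[]
for c in ["wrist","top","scene"]:
    Mw,im=snap(c); marks(c,Mw,n);ims.append(im)
cv2.imwrite("pics/end.png",cv2.resize(np.hstack(ims[:2]),(800,300))[:,:,::-1])
cv2.imwrite("pics/end2.png",ims[2][:,:,::-1])
```

```text
wrist handle_axis 0.61 [ 0.511  -0.2313  0.1003]
wrist handle_pointer 0.85 [ 0.4729 -0.2329  0.1121]
wrist green_mark 0.63 [ 0.4606 -0.2291  0.0738]
wrist outer_edge 0.51 [ 0.4596 -0.23    0.0724]
wrist core 0.49 [ 0.5268 -0.0079 -0.0022]
wrist spanner 0.95 [ 0.532  -0.0074 -0.0006]
wrist clampring 0.91 [ 0.3676  0.0308 -0.0004]
top handle_axis 0.98 [ 0.5125 -0.2314  0.0991]
top handle_axis 0.44 [0.4687 0.3013 0.1297]
top handle_pointer 0.47 [ 0.4745 -0.2294  0.1144]
top green_mark 0.9 [ 0.4643 -0.2336  0.0751]
top green_mark 0.38 [0.4837 0.2146 0.1384]
top inner_edge 0.68 [0.4871 0.1924 0.1356]
top outer_edge 0.79 [0.4847 0.2114 0.1371]
top core 0.54 [ 0.7541  0.2143 -0.0066]
top core 0.33 [0.505  0.0867 0.1332]
top spanner 0.62 [ 0.5328 -0.0048 -0.006 ]
top spanner 0.55 [0.4813 0.2092 0.1415]
top clampring 0.51 [0.3673 0.0212 0.0014]
scene handle_axis 0.64 [ 0.5083 -0.2306  0.0971]
scene green_mark 0.71 [ 0.4619 -0.2304  0.0773]
scene inner_edge 0.64 [0.4878 0.1931 0.1345]
scene inner_edge 0.35 [ 0.5134 -0.2307 -0.    ]
scene outer_edge 0.68 [0.4823 0.2069 0.1424]
scene spanner 0.86 [ 0.5332 -0.0055  0.0025]
scene clampring 0.57 [0.3647 0.0233 0.0011]
```

View pics/end.png

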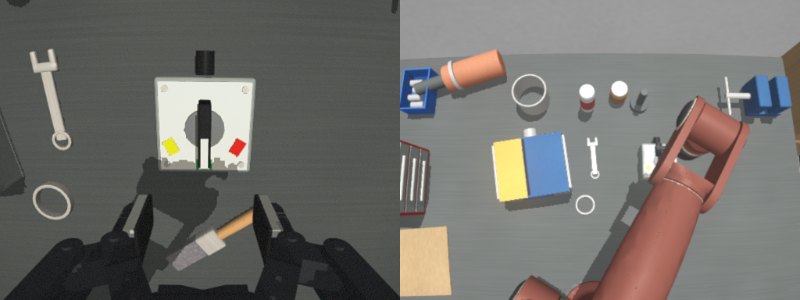

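View pics/end2.png

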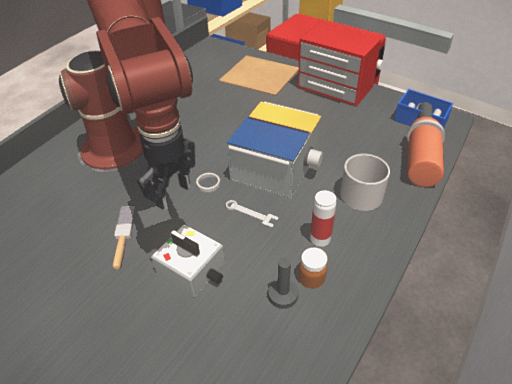

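The wrist picture (left half of the first image) shows the bar at (204,130) pointing onto the green mark at (204,165). Red is at (237,147) and yellow at (171,147). Both flaps are shut and the loose items are where they were.

```bash
python3 -c "
from h import *
print(finish_job())"
```

```text
the job is handed in; nothing more can be done
None
```

The job is done and handed in at about 20 s of the 72 s allowed. I folded the yellow flap down first, then the blue flap over it. I then turned the isolator handle about 59° clockwise from red to green, let go and backed off.

**Flaps:** the last camera marks put the yellow edge at about 135 mm above the bench and the blue edge at 137–142 mm, which fits both being shut. When I pressed each one down, the fingertip stopped at its closed height with 11–15 N of contact force.

**Handle:** the wrist picture shows the bar pointing squarely onto the green mark. In the last look the wrist and top cameras put the pointer within about 3° of the green direction, inside their error. The scene camera did not report the pointer.

**Loose items:** the spanner, clamp ring and other items look to be in their original places. The filter core could not be seen under the closed flaps, so it was not checked directly, and the networks' low-confidence reports of it elsewhere were false. The arm never reached below the rim.

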